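# Let a glass plate glide out from under its hold-down bar

### The arm

A 7-joint arm with a two-finger parallel gripper is mounted at the origin on the work surface. World frame = base frame: x ahead of the robot, y to its left, z up, the work surface at z = 0. Lengths are in m, angles in rad, forces in N, time in s.
With the tool pointing down it reaches from about 0.425 to 0.925 m from the base axis. Payload 6.8 kg.
Tool frame: the origin (TCP) lies on the front face of the gripper's body, between the roots of the fingers; the fingertips stand 80 mm ahead of it and the grasp point (between the pads) lies pinch_z ahead of it (pinch_z is the distance from the TCP to the grasp point, in m); z points along the fingers, y is the direction in which the jaws open and shut (so a half turn about z gives the same grasp; the last joint's range is limited). The gripper opens to 88 mm and grips with 3 to 60 N. Pads are 20 mm wide; open, the fingers measure 115 mm over their backs; the gripper's body (75 mm by 178 mm) begins 61 mm behind the grasp point.
Start: joints at [1.184, 0.477, 0.022, 1.555, -0.011, 1.109, -0.083], TCP at [0.186, -0.649, 0.303] pointing down, gripper open.
Joint ranges: [-2.96, 2.96], [-0.34, 2.1], [-1.41, 1.46], [0.24, 2.44], [-1.37, 4.51], [0.17, 1.92], [-2.96, 2.96]. Speed limits (rad/s): [2.39, 2.39, 3.14, 3.14, 3.14, 3.14, 3.14].

### API

Orientations are given as [roll, pitch, yaw] about the fixed x, y, z axes, in that order (R = Rz(yaw) Ry(pitch) Rx(roll)).
In Python, from cell import get_obs, camera, calibration, job_done, spot_in, pinpoint, pinch_z gives the robot as it stands.
- The arm moves only by the shell command python3 -m handwheel 'ROWS' [FORCE]. ROWS is JSON, a list of rows, each an object with "linear": the shift along the world's x, y, z as a fraction of full scale, a list of three; "angular": the turn, a rotation vector about the world's x, y, z as a fraction of full scale, a list of three; "fingers": the closure, from -1 (fully open) to 1 (shut). In form: [{"linear": [tx, ty, tz], "angular": [ax, ay, az], "fingers": fingers}, ...]. A call has 1 to 5 rows; each row shifts and turns the pose as measured when the row begins; what a row does not reach is not made up. Full scale, the value 1, is 0.05 m for a shift and 5 degrees for a turn. A row lasts 1/10 s, in which the tool goes at most 50 mm and 8.59 degrees, less where a joint would pass 70% of its speed; a pose out of reach is approached as far as the arm can. A call with a number of a shift or a turn outside -1 to 1 is refused whole. A call with a gripper value outside its range is refused whole. The fingers move at their own pace and stop on an object; FORCE is the grip in N (left out, the last holds). Time passes only in rows, so rows that do not move let the fingers close. It gives the time, the measured TCP pose, the force and the opening at its end, in the units of the state.
- get_obs(): the state, without advancing time (a new reading comes with each control period).
- camera(name): name is "scene" or "side" or "wrist"; returns (picture, depth): 384x512x3 uint8, blue, green, red; 384x512 float32, m along the optical axis (not along the pixel's ray), 0 where there is no reading.
- calibration(name): a dict with "mtx" (3x3 intrinsics, pixels), "position" and "rotation" of the camera in the world; the wrist camera has in their place "mount" (4x4, takes a point from camera to tool coordinates, whose origin is the TCP and whose axes are the flange's). Camera axes: x right, y down, z forward; pixel columns grow to the right and rows downward; lengths in m; the calibration is good to about 2 mm. A picture is of the moment at which its call begins: read the wrist's pose just before it. calibration takes no time and is no camera call.
- job_done(): hands the job in, once; it reports no verdict.
Trained networks look in the newest picture that a camera, given by its name, has taken for a name from the list of things; names that differ only in an ending like _2 or _b are one class to them, and where a whole thing is asked for, a point or a joint stands for the part that bears it (a point fixed in the world has none). Each returns a list of dicts, best first, with "score" (0 to 1); they miss things now and then, are a little off and sometimes report something else, mostly with a low value. They report only what shows in the picture. A call takes as long as a camera call. They do not tell look-alikes from the thing itself.
- spot_in(thing, camera): "location" ([x, y, z] in m, in world coordinates, good to about 4 mm: the middle of the surface that is visible of it).
- pinpoint(thing, camera): "location" ([x, y, z] in m, in world coordinates, good to about 4 mm: a listed point, or the origin of a listed thing).
The state is a dict: "clock": time; "joint_positions": joint angles; "qvel": joint speeds; "tau": joint torques, N m; "position": TCP position; "eef_rot": TCP orientation; "contact_force": force on the tool from outside, world axes, zero at the start; "torque": the same for the moment, N m; "width": finger opening in m.
Only numpy, scipy, OpenCV 4.12 (cv2) and the standard library are available. Lean on these libraries where they do the work, as an engineer would, in place of code of your own. Each camera call takes 0.05 s, during which the arm holds its last target.

### The job

The framed glass plate in the tipping viewer is held under a hinged bar: swing the bar up by its yellow grip to nearly upright, where it stays by itself. Then, never touching the plate, raise the tray little by little by its blue handle only until the plate starts to slide, and hold that angle while it glides slowly, not shooting down, out from under the bar onto the pale panel and comes to rest against the red stop. Lower the tray gently until it lies flat again and let go, with the plate still at the stop, the bar up, and the mug, book and jar left where they stand.

Things in the scene. Friction and masses are not known exactly. Their poses are not given: they have to be found in the camera images.
- bar (a joint): Angle of the hold-down bar relative to the tray: 0 = closed across the plate, grows as its free (yellow) end rises, end of travel 1.7. A stiff friction hinge (0.16 N m, about 1 to 2 N at the grip): it stays at any angle where it is left. Closed, its rubber lip hangs 5 mm in front of the plate's edge and blocks the slide.
- tray (a joint): Tilt of the tray: 0 = flat on its rubber feet, grows as the handle end rises, end of travel 0.7. The hinge is free: the tray (about 0.8 kg with the bar, 4 N at the handle) drops if it is let go. The plate starts to slide somewhere between 0.27 and 0.52, different every time, because its friction is not known beforehand. A tilt 0.03 rad beyond that angle makes it glide at up to about 0.25 m/s, 0.1 rad beyond at 0.45 m/s.
- bar_grip (a point): Centre of the yellow grip on the bar's free end: a cylinder, 24 mm diameter and 24 mm long, its axis along this point's x (parallel to the bar's hinge), 52 mm above the table when closed. Pinched on its two flat ends it can turn between the fingers. Axes turn with the bar: when closed, x points from the red stop towards the blue handle, y from the grip to the bar's hinge, z up. The bar is 34 mm wide and 10 mm thick.
- bar_hinge (a point): Point on the bar's hinge axis, which runs along the tray's x; on the tray's +y side, 145 mm from the grip in y and 4 mm above it in z (closed). It moves with the tray.
- tray_handle (a point): Middle of the blue handle, a round rod 14 mm diameter along the tray's y, 76 mm free between its two arms, 66 mm above the table with the tray flat; 41 mm beyond the tray's rear wall, whose top is 46 mm above the table. Axes of the tray: x from the hinge end to the handle, y across, z out of the tray's floor.
- tray_hinge (a point): Middle of the tray's hinge axis (along the tray's y), at the red-stop end, 30 mm above the table; the handle is 255 mm along x and 36 mm along z from it, in the tray's axes.
- plate_home (a point): Point of the tray, with the tray's axes: where the plate's centre lies when the plate rests against the red stop, over the pale panel. Channel 86 mm wide between rails 6.5 mm high; tray floor 38 mm above the table when flat.
- plate_center (a point): Centre, half-way up, of the plate in its black frame: 90 mm (along the slide) x 80 mm x 7 mm, 0.1 to 0.15 kg, loose. It starts about 101 mm from plate_home along the tray's +x, partly under the bar, and slides towards the tray's -x. Must not be touched by the robot.
- mug: White mug with a handle, 90 mm high, 80 mm across; origin under its centre. Bystander.
- book: Closed green book lying flat, 150 x 105 x 23 mm; origin under its centre. Bystander.
- jar: Amber glass jar with lid, 75 mm high, 56 mm across; origin under its centre. Bystander.
Things that resemble listed ones, but are neither listed nor needed, are in the scene too. What is meant by the part that bears plate_center is not pink or turquoise, and is the larger of those in its own colour.

How it is judged:
On the way, in this order (a step that is already met when the one before it is completed fails the run):
1. the bar is swung up (over 1.0 rad) while the tray lies flat and the plate is still in its place (value of joint bar above 1 rad and value of joint tray below 0.06 rad and x of plate_center in the frame of plate_home above 0.085 m), for 0.2 s.
2. with the tray tilted the plate slides out from under the bar (value of joint bar above 0.9 rad and value of joint tray above 0.15 rad and x of plate_center in the frame of plate_home below 0.07 m), for 0.05 s.
3. the tray is held still at its tilt until the plate rests against the stop (x of plate_center in the frame of plate_home below 0.006 m and value of joint tray above 0.15 rad and velocity of joint tray between -0.1 and 0.1 rad/s and linear speed of plate below 0.04 m/s), for 0.3 s.
At the end, for the whole second after the job is handed in: The tray lies flat (under 0.04 rad), the plate rests flat in it within 6 mm of plate_home along the tray, the bar stands up (over 0.9 rad), and nothing moves (x of plate_center in the frame of plate_home between -0.006 and 0.006 m and z of plate_center in the frame of plate_home below 0.005 m and value of joint tray below 0.04 rad and value of joint bar above 0.9 rad and linear speed of plate below 0.02 m/s); the robot touches nothing.
It fails at once if the robot touches the plate (contact force between any of the fingers, the arm and plate above 0.5 N).
It fails at once if the plate shoots down (over 0.35 m/s) (linear speed of plate above 0.35 m/s).
It fails at once if the tray is tipped further (faster than 0.15 rad/s) while the plate is already well on its way (x of plate_center in the frame of plate_home between 0.015 and 0.075 m and velocity of joint tray above 0.15 rad/s).
It fails at once if the tray is dropped (falls faster than 1.5 rad/s) (velocity of joint tray below -1.5 rad/s).
It fails at once if the mug, book or jar is moved more than 30 mm (distance of any of mug, book, jar from where it was at the start of the episode above 0.03 m).
It also fails if it takes over 72 s, if anything falls off the work surface, if the arm or the gripper's body presses on something with over 40 N, if the wrist force passes 120 N, or if a joint passes its speed limit or range.

## Working session

There is one attempt and no reset: what is moved stays moved. The work goes in short steps, Python scripts to look and compute and a shell command to move; the robot and the scene stay as the last step left them, time stands still between calls to the robot, and variables do not carry over. Pictures are saved under pics/ and viewed, and the job is handed in when it is done.

```bash
ls; mkdir -p pics; python3 - <<'E'
from cell import *
import cv2
o=get_obs(); print({k:o[k] for k in o}); print(pinch_z)
for c in ["scene","side","wrist"]:
    p,d=camera(c); cv2.imwrite(f"pics/a_{c}.png",p)
    if c!="wrist":
        print(c,calibration(c))
        for t in ["bar_grip","bar_hinge","tray_handle","tray_hinge","plate_home","plate_center","mug","book","jar"]:
            print(t,[(round(r['score'],2),[round(float(v),3) for v in r['location']]) for r in pinpoint(t,c)[:3]])
print(get_obs()['clock'])
E
```

```text
pics
{'clock': 0.0, 'joint_positions': array([ 1.18388649,  0.47778816,  0.02234027,  1.55643774, -0.01145935,
        1.10927437, -0.08310896]), 'qvel': array([-0.00018665,  0.00174386, -0.00097429,  0.00056476, -0.00027858,
        0.00090988,  0.00084589]), 'tau': array([ 9.01045805e-04, -5.82857037e+01,  1.53575812e+00, -2.72605437e+01,
       -5.41810237e-02,  1.72182539e-02,  1.71527736e-04]), 'position': array([ 0.18563104, -0.64850595,  0.30169541]), 'eef_rot': array([-3.13982113e+00,  1.68102735e-04,  2.78840422e-01]), 'contact_force': array([-0.24535579,  1.17558292,  0.29887294]), 'torque': array([0.0090098 , 0.00563558, 0.01937039]), 'width': 0.08792862453618598}
0.0613
scene {'mtx': array([[395.4101119 ,   0.        , 257.41844211],
       [  0.        , 395.4101119 , 197.03040444],
       [  0.        ,   0.        ,   1.        ]]), 'position': array([ 1.12938848, -0.03170387,  0.90218592]), 'rotation': array([-2.53899884, -0.01010383,  1.45228843])}
bar_grip [(0.55, [0.498, -0.053, 0.056])]
bar_hinge [(0.88, [0.454, 0.085, 0.053]), (0.5, [0.66, -0.104, 0.001])]
tray_h
[... 519 characters left out ...]
ay([0.39286521, 0.56167103, 0.73353983]), 'rotation': array([-2.43562777e+00, -8.33904511e-04, -2.79080810e+00])}
bar_grip [(0.98, [0.498, -0.052, 0.048]), (0.37, [0.508, 0.038, 0.045])]
bar_hinge [(0.95, [0.459, 0.089, 0.056]), (0.3, [0.498, -0.049, 0.051])]
tray_handle [(0.95, [0.6, 0.071, 0.071]), (0.6, [0.355, -0.005, 0.031])]
tray_hinge [(0.7, [0.355, -0.005, 0.029])]
plate_home [(0.71, [0.413, 0.011, 0.039])]
plate_center [(0.93, [0.675, 0.156, -0.0]), (0.79, [0.493, 0.213, 0.006]), (0.58, [0.704, 0.019, 0.002])]
mug [(0.57, [0.365, 0.208, -0.001]), (0.49, [0.418, 0.015, 0.039])]
book [(0.7, [0.532, -0.226, -0.003])]
jar [(0.69, [0.659, -0.099, 0.0]), (0.48, [0.417, 0.01, 0.041])]
1.05
```

View pics/a_scene.png

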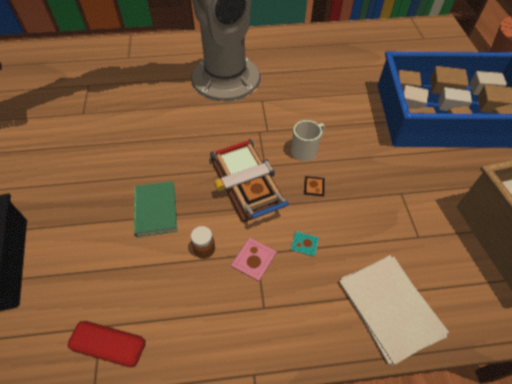

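View pics/a_side.png

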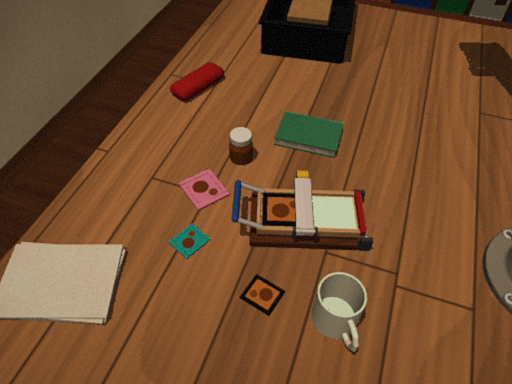

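The real tray lies with its yaw near 0.296 rad: hinge (0.355, -0.005), handle (0.602, 0.070), grip (0.498, -0.053). In the scene picture the yellow grip is at px (222,184) and the blue handle at (268,211). The loose prints (black, pink, turquoise) are decoys lying on the table. I'll move above the grip now and turn the tool by +91° on the way.

```bash
python3 -m handwheel '[{"linear":[0.35,0.66,0],"angular":[0,0,1],"fingers":0},{"linear":[0.35,0.66,0],"angular":[0,0,1],"fingers":0},{"linear":[0.35,0.66,0],"angular":[0,0,1],"fingers":0},{"linear":[0.35,0.66,0],"angular":[0,0,1],"fingers":0},{"linear":[0.35,0.66,0],"angular":[0,0,1],"fingers":0}]' 20
```

```text
clock: 1.55
position: [0.2707, -0.4829, 0.3023]
eef_rot: [3.139, 0.004, 0.721]
contact_force: [0.9, -0.8, -0.3]
width: 0.0514
```

```bash
python3 -m handwheel '[{"linear":[0.35,0.66,0],"angular":[0,0,1],"fingers":0},{"linear":[0.35,0.66,0],"angular":[0,0,1],"fingers":0},{"linear":[0.35,0.66,0],"angular":[0,0,1],"fingers":0},{"linear":[0.35,0.66,0],"angular":[0,0,1],"fingers":0},{"linear":[0.35,0.66,0],"angular":[0,0,1],"fingers":0}]'
python3 -m handwheel '[{"linear":[0.35,0.66,0],"angular":[0,0,1],"fingers":0},{"linear":[0.35,0.66,0],"angular":[0,0,1],"fingers":0},{"linear":[0.35,0.66,0],"angular":[0,0,1],"fingers":0},{"linear":[0.35,0.5,0],"angular":[0,0,1],"fingers":0},{"linear":[0.35,0.5,0],"angular":[0,0,1],"fingers":0}]'
python3 -m handwheel '[{"linear":[0.35,0.5,0],"angular":[0,0,1],"fingers":0},{"linear":[0.25,0.4,0],"angular":[0,0,1],"fingers":0},{"linear":[0,0,0],"angular":[0,0,1],"fingers":0}]'
```

```text
clock: 2.05
position: [0.3609, -0.311, 0.3036]
eef_rot: [3.136, 0.005, 1.175]
contact_force: [0.7, 0.7, 0.6]
width: 0.0435
clock: 2.55
position: [0.4512, -0.1544, 0.3054]
eef_rot: [3.133, 0.008, 1.631]
contact_force: [-0.0, 0.2, 0.2]
width: 0.0442
clock: 2.85
position: [0.4844, -0.1029, 0.3066]
eef_rot: [3.129, 0.008, 1.91]
contact_force: [-0.4, -0.1, 0.2]
width: 0.044
```

```bash
cat > h.py <<'E'
from cell import *
import numpy as np, cv2
from scipy.spatial.transform import Rotation as R
def wpose():
    o=get_obs(); T=np.eye(4); T[:3,:3]=R.from_euler('xyz',o['eef_rot']).as_matrix(); T[:3,3]=o['position']
    return T@np.array(calibration('wrist')['mount'])
def pin(ts,c):
    for t in ts: print(c,t,[(round(r['score'],2),[round(float(v),3) for v in r['location']]) for r in pinpoint(t,c)[:3]])
E
python3 - <<'E'
from h import *
o=get_obs();print(o['position'],o['eef_rot'],o['joint_positions'])
p,d=camera('wrist');cv2.imwrite('pics/b_w.png',p)
pin(['bar_grip','tray_handle','bar_hinge'],'wrist')
E
```

```text
[ 0.48442501 -0.10294196  0.30656849] [3.1287813  0.00770683 1.9104728 ] [ 0.59154539  0.21948732 -0.57876232  1.94799995  0.14524593  0.99897224
  0.28636338]
wrist bar_grip [(0.88, [0.496, -0.049, 0.049])]
wrist tray_handle [(0.94, [0.601, 0.075, 0.066])]
wrist bar_hinge []
```

View pics/b_w.png

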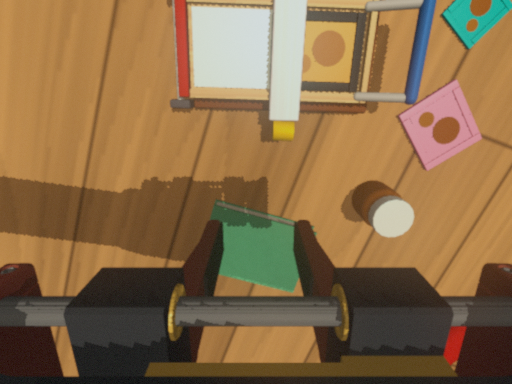

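```bash
python3 - <<'E'
from h import *
T=wpose(); p,d=camera('wrist'); K=calibration('wrist')['mtx']
hsv=cv2.cvtColor(p,cv2.COLOR_BGR2HSV)
def blob(lo,hi,win):
    m=cv2.inRange(hsv,lo,hi); mm=np.zeros_like(m); x0,x1,y0,y1=win; mm[y0:y1,x0:x1]=m[y0:y1,x0:x1]
    v,u=np.nonzero(mm); z=d[v,u]; P=np.stack([(u-K[0,2])*z/K[0,0],(v-K[1,2])*z/K[1,1],z,np.ones_like(z)])
    return (T@P)[:3].T[z>0]
for n,lo,hi,w in [('yel',(22,150,120),(35,255,255),(255,320,110,150)),('blue',(105,120,60),(125,255,255),(390,440,0,115)),('red',(0,150,60),(8,255,255),(165,200,0,110))]:
    P=blob(lo,hi,w); c=P.mean(0); print(n,len(P),P.mean(0),P.min(0),P.max(0)); 
    e,V=np.linalg.eigh(np.cov((P-c)[:,:2].T)); a=V[:,1]; print('dir',np.arctan2(a[1],a[0]),np.sqrt(e))
E
```

```text
yel 380 [ 0.49831702 -0.0491574   0.06117313] [ 0.48517011 -0.06184559  0.05567674] [ 0.51116095 -0.03739784  0.06454793]
dir -2.88421894265273 [0.00564244 0.00673518]
blue 866 [0.59739981 0.07550189 0.07127158] [0.5825276  0.02809307 0.06629031] [0.6161146  0.10948846 0.07410274]
dir 1.9102875570631233 [0.00252952 0.02271026]
red 985 [ 0.36686076 -0.006023    0.04805994] [ 0.34906685 -0.05282973  0.0450569 ] [0.38553398 0.0367863  0.05059437]
dir 1.8750291996963548 [0.00323463 0.02660388]
```

```bash
python3 -m handwheel '[{"linear":[0.14,0.55,-0.2],"angular":[0.1,0,-0.3],"fingers":0},{"linear":[0.14,0.5,-0.6],"angular":[0.05,0,0],"fingers":0},{"linear":[0,0,-0.8],"angular":[0,0,0],"fingers":0},{"linear":[0,0,-0.8],"angular":[0,0,0],"fingers":0}]'
```

```text
clock: 3.5
position: [0.5001, -0.0574, 0.1888]
eef_rot: [3.115, 0.004, 1.853]
contact_force: [-0.0, -0.7, -0.8]
width: 0.0436
```

```bash
python3 - <<'E'
from h import *
o=get_obs();print(o['position'],o['eef_rot'])
p,d=camera('wrist');cv2.imwrite('pics/c_w.png',p)
pin(['bar_grip','tray_handle'],'wrist')
E
```

```text
[ 0.50005025 -0.0573853   0.18883768] [3.11453595 0.00356212 1.85349232]
wrist bar_grip [(0.97, [0.497, -0.048, 0.049])]
wrist tray_handle [(0.8, [0.603, 0.075, 0.065])]
```

View pics/c_w.png

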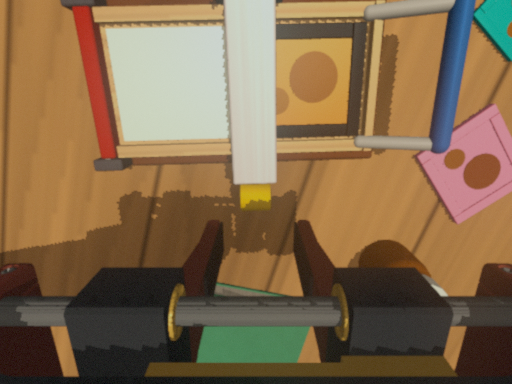

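```bash
python3 -m handwheel '[{"linear":[-0.05,0.16,0],"angular":[-0.09,0.3,0.2],"fingers":0},{"linear":[0,0,-0.6],"angular":[0,0,0],"fingers":0},{"linear":[0,0,-0.5],"angular":[0,0,0],"fingers":0},{"linear":[0,0,-0.15],"angular":[0,0,0],"fingers":0}]'
python3 - <<'E'
from h import *
o=get_obs();print(o['position'],o['eef_rot'],o['contact_force'])
p,d=camera('wrist');cv2.imwrite('pics/d_w.png',p)
E
```

```text
clock: 4.05
position: [0.5015, -0.0521, 0.1339]
eef_rot: [3.137, 0.008, 1.864]
contact_force: [-0.7, 0.1, 0.3]
width: 0.0439
[ 0.50149556 -0.05210653  0.13385095] [3.13672015 0.00778247 1.86351357] [-0.6720925   0.08772551  0.27433848]
```

View pics/d_w.png

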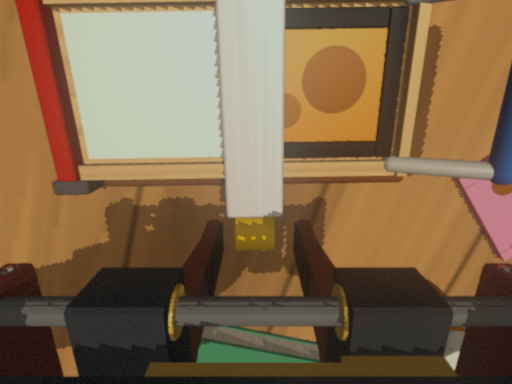

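```bash
python3 -m handwheel '[{"linear":[-0.06,0.04,-0.16],"angular":[0,0,0],"fingers":0},{"linear":[-0.02,0.02,-0.1],"angular":[0,0,0],"fingers":0.3},{"linear":[0,0,0],"angular":[0,0,0],"fingers":1},{"linear":[0,0,0],"angular":[0,0,0],"fingers":1},{"linear":[0,0,0],"angular":[0,0,0],"fingers":1}]' 12
python3 - <<'E'
from h import *
o=get_obs();print(o['position'],o['eef_rot'],o['contact_force'],o['width'])
p,d=camera('wrist');cv2.imwrite('pics/e_w.png',p)
E
```

```text
clock: 4.6
position: [0.4987, -0.0504, 0.1242]
eef_rot: [3.133, 0.012, 1.862]
contact_force: [-0.1, 0.5, -2.7]
width: 0.024
[ 0.49870939 -0.05043553  0.12423065] [3.13327451 0.01157052 1.86176127] [-0.05611519  0.51397454 -2.67493232] 0.02398644449433394
```

View pics/e_w.png

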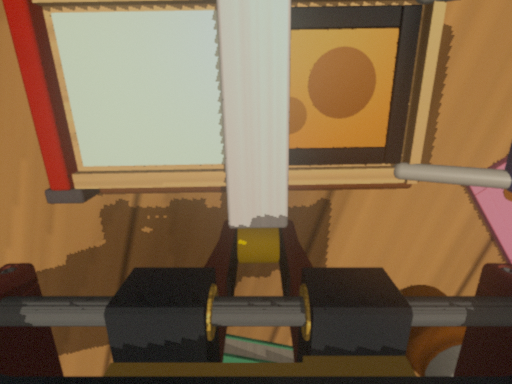

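```bash
cat > arc.py <<'E'
import sys
from h import *
yaw=0.295; ty=np.array([-np.sin(yaw),np.cos(yaw),0]); tx=np.array([np.cos(yaw),np.sin(yaw),0]); z=np.array([0,0,1.])
L=0.0722
G0=np.array([0.4987,-0.0504,0.1242-L]); H=G0+0.145*ty+0.004*z
def tcp(th,ph): 
    c,s=np.cos(th),np.sin(th)
    return H+(-.145*c-.004*s)*ty+(.145*s-.004*c)*z+L*(np.sin(ph)*ty+np.cos(ph)*z)
o=get_obs(); Rm=R.from_euler('xyz',o['eef_rot']).as_matrix(); a=-Rm[:,2]
ph=np.arctan2(a@ty,a[2]); g=o['position']-L*a-H
th=np.arctan2(g[2],-(g@ty))+.0276
print('now th',th,'ph',ph,'r',np.hypot(g@ty,g[2]),'xoff',g@tx, 'lean tx',a@tx,'f',o['contact_force'],o['width'])
prev=o['position'];dth=float(sys.argv[1])
pp=ph
for i in range(1,6):
    t=th+dth*i; p=min(max(ph,0)+dth*i*0.5,0.7); q=tcp(t,p); w=-tx*(p-pp)
    print(np.round((q-prev)/.05,2),np.round(w/np.radians(5),2)); prev=q;pp=p
E
python3 arc.py 0.1
```

```text
now th 0.0005097877901467547 ph 0.011614861347822492 r 0.14592004833063868 xoff 0.0006150385860325924 lean tx -0.00828370320026142 f [-1.21415983 -0.68077311 -0.83387486] 0.024111074822166585
[-0.03  0.09  0.29] [-0.55 -0.17 -0.  ]
[-0.03  0.1   0.28] [-0.55 -0.17 -0.  ]
[-0.04  0.13  0.27] [-0.55 -0.17 -0.  ]
[-0.05  0.16  0.26] [-0.55 -0.17 -0.  ]
[-0.06  0.18  0.25] [-0.55 -0.17 -0.  ]
```

```bash
python3 -m handwheel '[{"linear":[-0.03,0.09,0.29],"angular":[-0.55,-0.17,0],"fingers":1},{"linear":[-0.03,0.1,0.28],"angular":[-0.55,-0.17,0],"fingers":1},{"linear":[-0.04,0.13,0.27],"angular":[-0.55,-0.17,0],"fingers":1},{"linear":[-0.05,0.16,0.26],"angular":[-0.55,-0.17,0],"fingers":1},{"linear":[-0.06,0.18,0.25],"angular":[-0.55,-0.17,0],"fingers":1}]'; python3 arc.py 0.1
```

```text
clock: 5.15
position: [0.4886, -0.0183, 0.1932]
eef_rot: [3.129, 0.27, 1.856]
contact_force: [-0.9, 1.4, -4.0]
width: 0.0244
now th 0.5052335914913676 ph 0.26971679618582217 r 0.14705857921528812 xoff 0.0003730604771083916 lean tx -0.010343558842551665 f [-0.88247782  1.36751332 -3.96288036] 0.02435828833170601
[-0.07  0.24  0.21] [-0.55 -0.17 -0.  ]
[-0.07  0.23  0.21] [-0.55 -0.17 -0.  ]
[-0.08  0.25  0.19] [-0.55 -0.17 -0.  ]
[-0.08  0.27  0.17] [-0.55 -0.17 -0.  ]
[-0.09  0.28  0.14] [-0.55 -0.17 -0.  ]
```

```bash
python3 -m handwheel '[{"linear":[-0.07,0.24,0.21],"angular":[-0.55,-0.17,0],"fingers":1},{"linear":[-0.07,0.23,0.21],"angular":[-0.55,-0.17,0],"fingers":1},{"linear":[-0.08,0.25,0.19],"angular":[-0.55,-0.17,0],"fingers":1},{"linear":[-0.08,0.27,0.17],"angular":[-0.55,-0.17,0],"fingers":1},{"linear":[-0.09,0.28,0.14],"angular":[-0.55,-0.17,0],"fingers":1}]'; python3 arc.py 0.1
python3 - <<'E'
from h import *
p,d=camera('side');cv2.imwrite('pics/f_s.png',p)
E
```

```text
clock: 5.65
position: [0.468, 0.046, 0.2428]
eef_rot: [3.12, 0.532, 1.85]
contact_force: [-0.4, 1.2, -6.8]
width: 0.0238
now th 1.0247977453222512 ph 0.5326942826890617 r 0.14832272481175476 xoff -0.0003017198182483175 lean tx -0.013693680832033631 f [-0.43556984  1.2336549  -6.81867913] 0.023766538615000467
[-0.08  0.34  0.05] [-0.55 -0.17 -0.  ]
[-0.09  0.31  0.08] [-0.55 -0.17 -0.  ]
[-0.1   0.32  0.05] [-0.55 -0.17 -0.  ]
[-0.09  0.29  0.05] [-0.19 -0.06 -0.  ]
[-0.08  0.28  0.04] [-0. -0. -0.]
```

View pics/f_s.png

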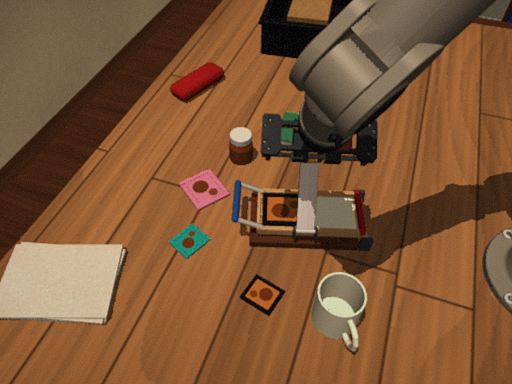

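The bar is rising at about 1 rad, the tray is flat, and the plate still sits at px (285,208). I'll continue to about 1.4.

```bash
python3 -m handwheel '[{"linear":[-0.09,0.32,0.05],"angular":[-0.55,-0.17,0],"fingers":1},{"linear":[-0.09,0.31,0.05],"angular":[-0.55,-0.17,0],"fingers":1},{"linear":[-0.1,0.32,0.03],"angular":[-0.4,-0.12,0],"fingers":1},{"linear":[-0.09,0.28,0.03],"angular":[0,0,0],"fingers":1}]'; python3 arc.py 0.1
python3 - <<'E'
from h import *
p,d=camera('side');cv2.imwrite('pics/g_s.png',p)
p,d=camera('wrist');cv2.imwrite('pics/g_w.png',p)
E
```

```text
clock: 6.1
position: [0.4495, 0.1056, 0.2559]
eef_rot: [3.116, 0.69, 1.844]
contact_force: [-0.6, -4.8, 7.1]
width: 0.0244
now th 1.4107272822634138 ph 0.6901893881490135 r 0.14676173290080133 xoff -0.0009362272091410944 lean tx -0.011340049824425902 f [-0.64644896 -4.77557386  7.0975744 ] 0.024411876345924875
[-0.05  0.3  -0.  ] [-0.11 -0.03 -0.  ]
[-0.08  0.28  0.01] [-0. -0. -0.]
[-0.08  0.28 -0.02] [-0. -0. -0.]
[-0.08  0.27 -0.05] [-0. -0. -0.]
[-0.08  0.27 -0.08] [-0. -0. -0.]
```

View pics/g_s.png

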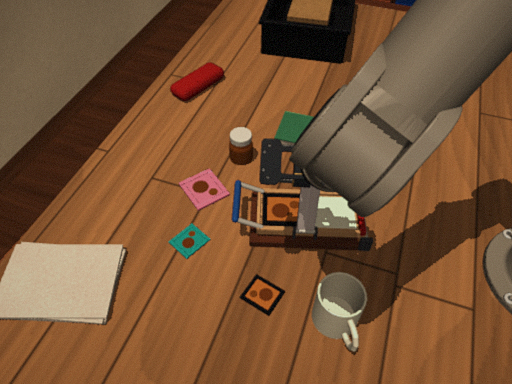

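View pics/g_w.png

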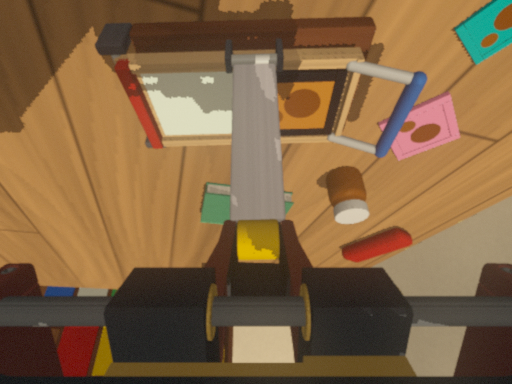

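```bash
python3 -m handwheel '[{"linear":[0,0,0],"angular":[0,0,0],"fingers":0},{"linear":[0,0,0],"angular":[0,0,0],"fingers":0},{"linear":[-0.11,0.36,0.46],"angular":[0,0,0],"fingers":0},{"linear":[-0.18,0.61,0.77],"angular":[0,0,0],"fingers":0},{"linear":[-0.1,0.4,0.77],"angular":[0,0,0],"fingers":0}]'
python3 - <<'E'
from h import *
o=get_obs();print(o['position'],o['eef_rot'],o['contact_force'],o['width'],o['joint_positions'])
p,d=camera('wrist');cv2.imwrite('pics/h_w.png',p)
pin(['bar_grip','bar_hinge','tray_handle','tray_hinge'],'wrist')
E
```

```text
clock: 6.7
position: [0.4285, 0.1734, 0.3553]
eef_rot: [3.126, 0.685, 1.845]
contact_force: [1.2, 0.4, -0.3]
width: 0.044
[0.42847216 0.17342829 0.3553    ] [3.12648526 0.68463369 1.84532078] [ 1.21785288  0.37969323 -0.31377468] 0.04401041271934619 [-0.38818221  0.24102919 -0.51547     1.93800999  0.66189669  1.48017347
 -0.86645447]
wrist bar_grip [(0.78, [0.46, 0.066, 0.197])]
wrist bar_hinge [(0.58, [0.453, 0.085, 0.058])]
wrist tray_handle [(0.83, [0.602, 0.075, 0.066])]
wrist tray_hinge [(0.83, [0.358, -0.008, 0.027])]
```

View pics/h_w.png

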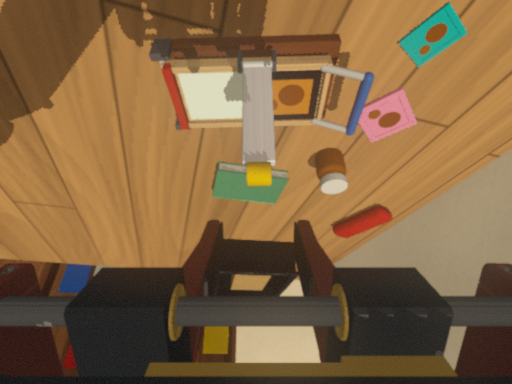

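```bash
python3 -m handwheel '[{"linear":[0.5,-0.25,0],"angular":[0.95,0.3,0],"fingers":0},{"linear":[0.5,-0.25,0],"angular":[0.95,0.3,0],"fingers":0},{"linear":[0.5,-0.25,0],"angular":[0.95,0.3,0],"fingers":0},{"linear":[0.5,-0.25,0],"angular":[0.95,0.3,0],"fingers":0},{"linear":[0.5,-0.25,0],"angular":[0.95,0.3,0],"fingers":0}]'
python3 -m handwheel '[{"linear":[0.5,-0.25,-0.2],"angular":[0.95,0.3,0],"fingers":0},{"linear":[0.4,-0.25,-0.3],"angular":[0.95,0.3,0],"fingers":0},{"linear":[0.1,-0.25,-0.3],"angular":[0.9,0.27,0],"fingers":0}]'
cat > hd.py <<'E'
from h import *
import sys
o=get_obs();print(o['position'],o['eef_rot'],o['joint_positions'])
T=wpose(); p,d=camera('wrist'); K=calibration('wrist')['mtx']; cv2.imwrite('pics/%s.png'%sys.argv[1],p)
pin(['tray_handle','tray_hinge'],'wrist')
Rm=R.from_euler('xyz',o['eef_rot']).as_matrix(); print('approach',Rm[:,2],'y',Rm[:,1])
hsv=cv2.cvtColor(p,cv2.COLOR_BGR2HSV); m=cv2.inRange(hsv,(105,120,50),(125,255,255))
n,l,s,c=cv2.connectedComponentsWithStats(m)
for i in range(1,n):
    if s[i,4]>200:
        v,u=np.nonzero(l==i); z=d[v,u]; P=np.stack([(u-K[0,2])*z/K[0,0],(v-K[1,2])*z/K[1,1],z,np.ones_like(z)]); P=(T@P)[:3].T
        C=P.mean(0); e,V=np.linalg.eigh(np.cov((P-C)[:,:2].T)); a=V[:,1]; print(s[i],C,P.max(0)[2],np.arctan2(a[1],a[0])%np.pi)
E
python3 hd.py i_w
```

```text
clock: 7.45
position: [0.5537, 0.1057, 0.3455]
eef_rot: [-3.135, 0.238, 1.862]
contact_force: [-1.0, 0.4, 0.8]
width: 0.0442
clock: 7.75
position: [0.6074, 0.0618, 0.3017]
eef_rot: [-3.133, -0.028, 1.855]
contact_force: [0.7, -0.3, -0.2]
width: 0.0442
[0.60737416 0.0618154  0.30169254] [-3.13330901 -0.028097    1.85464362] [ 0.14292856  0.41481877 -0.44296805  1.68508048  0.16425002  1.09226257
 -0.06030682]
wrist tray_handle [(0.79, [0.604, 0.077, 0.062])]
wrist tray_hinge [(0.64, [0.361, -0.006, 0.026])]
approach [-0.01581937  0.02464841 -0.99957101] y [ 0.959887    0.28026485 -0.00828028]
```

View pics/i_w.png

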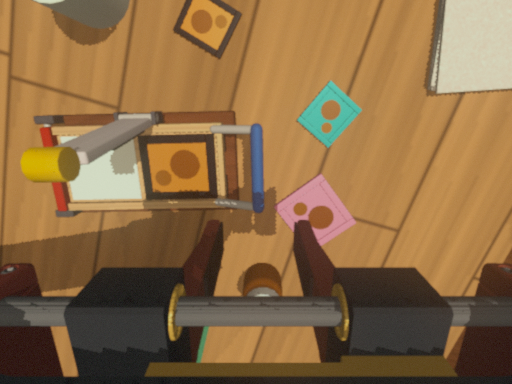

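```bash
python3 -m handwheel '[{"linear":[-0.09,0.27,-0.3],"angular":[-0.28,-0.18,0.1],"fingers":0},{"linear":[0,0,-0.7],"angular":[0,0,0],"fingers":0},{"linear":[0,0,-0.8],"angular":[0,0,0],"fingers":0},{"linear":[0,0,-0.6],"angular":[0,0,0],"fingers":0},{"linear":[0,0,0],"angular":[0,0,0],"fingers":0}]'
python3 hd.py j_w
```

```text
clock: 8.4
position: [0.5973, 0.0806, 0.1787]
eef_rot: [-3.139, 0.008, 1.868]
contact_force: [0.0, 0.1, -0.5]
width: 0.0439
[0.59725655 0.0806461  0.17874478] [-3.13917732  0.00817408  1.86847117] [ 0.06547935  0.5335064  -0.40677056  1.81603306  0.28197921  0.85096194
 -0.18125959]
wrist tray_handle [(0.71, [0.602, 0.073, 0.064])]
wrist tray_hinge []
approach [ 8.82989741e-05 -8.52289470e-03 -9.99963676e-01] y [ 0.95602404  0.29327837 -0.00241525]
```

View pics/j_w.png

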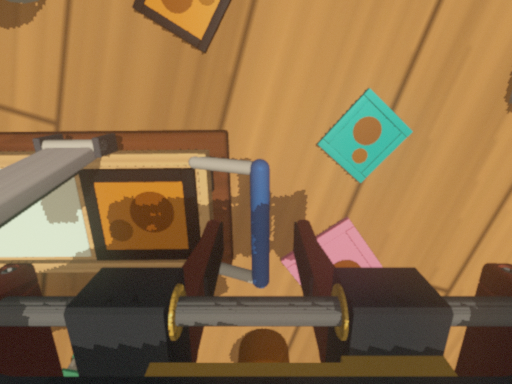

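```bash
python3 -m handwheel '[{"linear":[0.06,-0.11,-0.3],"angular":[0,0,0],"fingers":0},{"linear":[0,0,-0.4],"angular":[0,0,0],"fingers":0},{"linear":[0,0,-0.3],"angular":[0,0,0],"fingers":0}]'
python3 hd.py k_w
```

```text
clock: 8.85
position: [0.6084, 0.0757, 0.1387]
eef_rot: [3.122, 0.012, 1.867]
contact_force: [0.7, 0.9, 0.1]
width: 0.0437
[0.60838946 0.07572847 0.13874769] [3.1215452  0.01165581 1.86663757] [ 0.05514781  0.59158934 -0.38133502  1.82685533  0.32156077  0.76249448
 -0.20211737]
wrist tray_handle [(0.84, [0.602, 0.072, 0.064])]
wrist tray_hinge []
approach [ 0.02257268 -0.00530262 -0.99973114] y [0.95629689 0.29170957 0.02004475]
[231 180  21  50 751] [0.59279946 0.09706719 0.07221899] 0.21889342512206858 1.8516091081630035
```

View pics/k_w.png

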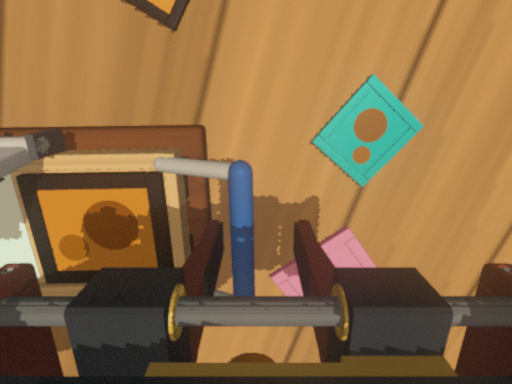

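```bash
python3 -m handwheel '[{"linear":[-0.11,-0.04,-0.12],"angular":[0.06,0.2,0],"fingers":0},{"linear":[0,0,-0.06],"angular":[0,0,0],"fingers":0},{"linear":[0,0,0],"angular":[0,0,0],"fingers":0}]'
python3 hd.py l_w
```

```text
clock: 9.3
position: [0.6024, 0.0735, 0.1301]
eef_rot: [3.139, 0.001, 1.867]
contact_force: [-0.6, 0.2, 1.4]
width: 0.0441
[0.60243313 0.07349244 0.1301407 ] [3.13896988e+00 5.14920441e-04 1.86667038e+00] [ 0.06370047  0.60294025 -0.38523072  1.83345061  0.31420542  0.76257554
 -0.19297742]
wrist tray_handle [(0.74, [0.602, 0.075, 0.066])]
wrist tray_hinge []
approach [ 2.65894427e-03  2.72193206e-04 -9.99996428e-01] y [0.95654397 0.29157632 0.00262277]
[243 184  23  53 811] [0.59242909 0.09777694 0.07228023] 0.21123483817090236 1.8560016032758375
[244 239  21  39 320] [0.5996822  0.07298334 0.07152864] 0.0736851224718727 1.8412644244120138
```

View pics/l_w.png

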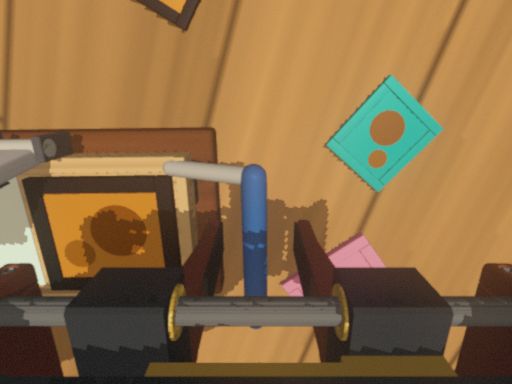

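```bash
python3 -m handwheel '[{"linear":[-0.02,0,-0.05],"angular":[0,0,0],"fingers":0.3},{"linear":[0,0,0],"angular":[0,0,0],"fingers":1},{"linear":[0,0,0],"angular":[0,0,0],"fingers":1},{"linear":[0,0,0],"angular":[0,0,0],"fingers":1},{"linear":[0,0,0],"angular":[0,0,0],"fingers":1}]' 15
cat > pl.py <<'E'
from h import *
import sys
# plate position: orange/black print seen in camera, tilt from TCP
yaw=0.298; tx=np.array([np.cos(yaw),np.sin(yaw),0]); z=np.array([0,0,1.])
o=get_obs(); Rm=R.from_euler('xyz',o['eef_rot']).as_matrix()
g=o['position']+pinch_z*Rm[:,2]
H=np.array([0.3577,-0.0045,0.030])
v=g-H; tilt=np.arctan2(v[2],v@tx)-np.arctan2(36,255)
print('t',round(o['clock'],2),'g',np.round(g,4),'r',round(float(np.hypot(v[2],v@tx)),4),'tilt',round(float(tilt),3),'app',np.round(Rm[:,2],3),'F',np.round(o['contact_force'],1),'w',round(o['width'],4))
c=sys.argv[1]; p,d=camera(c)
if len(sys.argv)>2: cv2.imwrite('pics/%s.png'%sys.argv[2],p)
print('after',np.round(get_obs()['position'],4))
r=[q for q in pinpoint('plate_center',c)]
print([(round(q['score'],2),np.round(q['location'],3).tolist()) for q in r])
E
python3 pl.py wrist m_w; python3 pl.py scene m_s; python3 pl.py side m_d
```

```text
clock: 9.95
position: [0.6005, 0.0734, 0.1281]
eef_rot: [3.141, 0.001, 1.867]
contact_force: [-2.6, -1.0, 1.0]
width: 0.0136
t 9.95 g [0.6006 0.0734 0.0668] r 0.2577 tilt 0.003 app [ 0.001 -0.001 -1.   ] F [-2.6 -1.   1. ] w 0.0136
after [0.6005 0.0734 0.1281]
[(0.87, [0.672, 0.149, 0.003]), (0.69, [0.512, 0.033, 0.045])]
t 10.05 g [0.6006 0.0734 0.0668] r 0.2577 tilt 0.003 app [ 0.001 -0.001 -1.   ] F [-4.5 -1.4  3. ] w 0.0132
after [0.6005 0.0734 0.128 ]
[(0.95, [0.675, 0.156, 0.003]), (0.91, [0.496, 0.215, 0.006]), (0.8, [0.511, 0.04, 0.044]), (0.61, [0.708, 0.016, 0.004])]
t 10.15 g [0.6006 0.0733 0.0668] r 0.2577 tilt 0.003 app [ 0.001 -0.001 -1.   ] F [-4.7 -1.   4.6] w 0.0134
after [0.6006 0.0734 0.128 ]
[(0.86, [0.496, 0.212, 0.004]), (0.79, [0.701, 0.02, 0.002]), (0.78, [0.676, 0.156, -0.001]), (0.6, [0.364, 0.208, 0.0]), (0.56, [0.506, 0.042, 0.042])]
```

View pics/m_s.png

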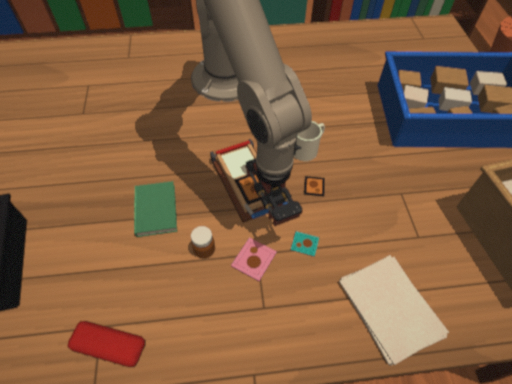

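View pics/m_d.png

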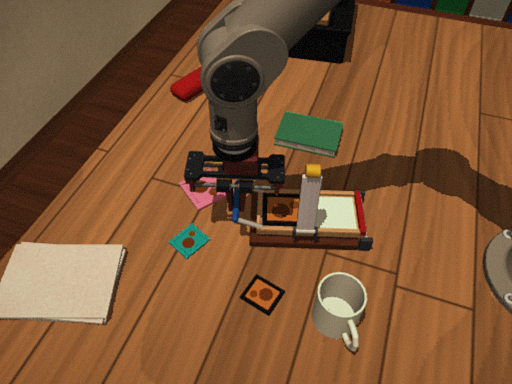

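View pics/m_w.png

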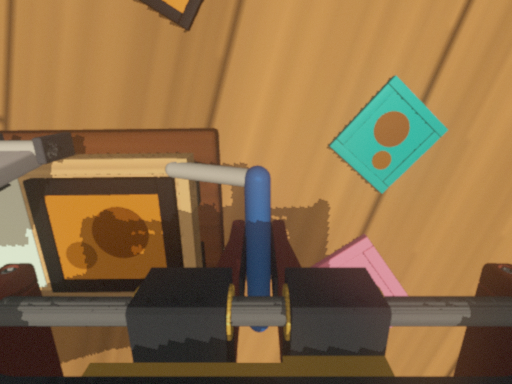

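```bash
python3 -m handwheel '[{"linear":[-0.016,-0.005,0.1],"angular":[0,0,0],"fingers":1},{"linear":[-0.016,-0.005,0.1],"angular":[0,0,0],"fingers":1},{"linear":[-0.018,-0.005,0.1],"angular":[0,0,0],"fingers":1},{"linear":[-0.02,-0.006,0.1],"angular":[0,0,0],"fingers":1},{"linear":[-0.02,-0.006,0.1],"angular":[0,0,0],"fingers":1}]'
python3 pl.py wrist n_w
```

```text
clock: 10.75
position: [0.5961, 0.072, 0.1529]
eef_rot: [3.14, 0.0, 1.867]
contact_force: [0.0, -0.6, -4.9]
width: 0.0137
t 10.75 g [0.5962 0.072  0.0916] r 0.2579 tilt 0.101 app [ 0.002  0.    -1.   ] F [ 0.  -0.6 -4.9] w 0.0137
after [0.5959 0.072  0.1536]
[(0.95, [0.512, 0.034, 0.054]), (0.69, [0.705, 0.02, 0.002]), (0.59, [0.674, 0.148, 0.003])]
```

View pics/n_w.png

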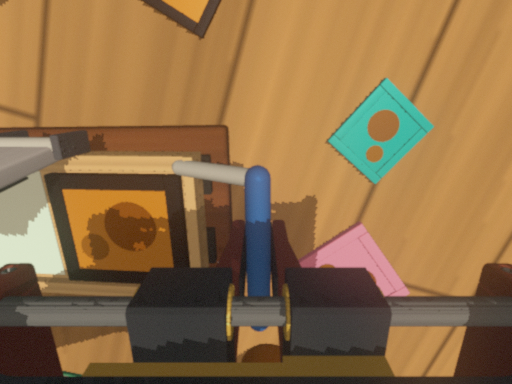

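```bash
cat > ps.py <<'E'
from h import *
import sys
yaw=0.298; tx=np.array([np.cos(yaw),np.sin(yaw),0]); tyv=np.array([-np.sin(yaw),np.cos(yaw),0])
H=np.array([0.3577,-0.0045,0.030])
def st():
    o=get_obs(); Rm=R.from_euler('xyz',o['eef_rot']).as_matrix(); g=o['position']+pinch_z*Rm[:,2]
    v=g-H; return o,float(np.arctan2(v[2],v@tx)-np.arctan2(36,255)),Rm,g
def meas(c,save=None):
    o,t,Rm,g=st()
    if c=='wrist': T=wpose()
    else:
        k=calibration(c); T=np.eye(4); T[:3,:3]=R.from_euler('xyz',k['rotation']).as_matrix(); T[:3,3]=k['position']
    p,d=camera(c); K=calibration(c)['mtx']
    if save: cv2.imwrite('pics/%s.png'%save,p)
    hsv=cv2.cvtColor(p,cv2.COLOR_BGR2HSV); m=cv2.inRange(hsv,(8,170,90),(22,255,255))
    v,u=np.nonzero((m>0)&(d>0)); zz=d[v,u]; P=np.stack([(u-K[0,2])*zz/K[0,0],(v-K[1,2])*zz/K[1,1],zz,np.ones_like(zz)]); P=(T@P)[:3].T-H
    a=P@tx; b=P[:,2]; x=a*np.cos(t)+b*np.sin(t); z=-a*np.sin(t)+b*np.cos(t); y=P@tyv
    k=(np.abs(y)<0.045)&(z>0.008)&(z<0.025)&(x>0.02)&(x<0.235)
    print('t',round(o['clock'],2),'tilt',round(t,3),c,'n',k.sum(),'x05/50/98',np.round(np.percentile(x[k],[5,50,98]),4) if k.sum()>20 else None)
o,t,Rm,g=st(); v=g-H
print('g',np.round(g,4),'r',round(float(np.hypot(v[2],v@tx)),4),'lat',round(float(v@tyv),4),'F',np.round(o['contact_force'],1),'w',round(o['width'],4),'app',np.round(Rm[:,2],3))
def nxt(t,d): a=t+.14; return .2577*(np.cos(a+d)-np.cos(a)),.2577*(np.sin(a+d)-np.sin(a))
for d in (.01,.02):
    dx,dz=nxt(t,d); print(d,np.round(np.array([dx*tx[0],dx*tx[1],dz])/.05,3))
for i,c in enumerate(sys.argv[1].split(',')): meas(c,(sys.argv[2]+c) if len(sys.argv)>2 else None)
E
python3 ps.py wrist,side o_
```

```text
g [0.5961 0.072  0.0919] r 0.2579 lat 0.0031 F [-0.6 -0.7 -5.2] w 0.0135 app [ 0.002  0.    -1.   ]
0.01 [-0.012 -0.004  0.05 ]
0.02 [-0.025 -0.008  0.1  ]
t 10.85 tilt 0.102 wrist n 7846 x05/50/98 [0.1267 0.1588 0.1919]
t 10.9 tilt 0.101 side n 456 x05/50/98 [0.127  0.1575 0.191 ]
```

```bash
python3 -m handwheel '[{"linear":[-0.025,-0.008,0.1],"angular":[0,0,0],"fingers":1},{"linear":[-0.026,-0.008,0.1],"angular":[0,0,0],"fingers":1},{"linear":[-0.028,-0.009,0.1],"angular":[0,0,0],"fingers":1},{"linear":[-0.03,-0.01,0.1],"angular":[0,0,0],"fingers":1},{"linear":[-0.03,-0.01,0.1],"angular":[0,0,0],"fingers":1}]'
python3 ps.py wrist p_
```

```text
clock: 11.45
position: [0.5889, 0.0696, 0.179]
eef_rot: [3.14, 0.0, 1.867]
contact_force: [0.4, -0.5, -4.8]
width: 0.0138
g [0.589  0.0697 0.1177] r 0.2582 lat 0.003 F [ 0.4 -0.5 -4.8] w 0.0138 app [ 0.002  0.    -1.   ]
0.01 [-0.017 -0.005  0.048]
0.02 [-0.034 -0.011  0.097]
t 11.45 tilt 0.206 wrist n 6715 x05/50/98 [0.1269 0.1603 0.1918]
```

```bash
python3 -m handwheel '[{"linear":[-0.036,-0.012,0.097],"angular":[0,0,0],"fingers":1},{"linear":[-0.036,-0.012,0.096],"angular":[0,0,0],"fingers":1},{"linear":[0,0,0],"angular":[0,0,0],"fingers":1}]'
python3 ps.py wrist q_
```

```text
clock: 11.8
position: [0.5848, 0.0684, 0.1907]
eef_rot: [3.139, 0.0, 1.867]
contact_force: [-0.1, -0.3, -5.1]
width: 0.0133
g [0.5849 0.0684 0.1294] r 0.2585 lat 0.003 F [-0.1 -0.3 -5.1] w 0.0133 app [ 0.002  0.    -1.   ]
0.01 [-0.019 -0.006  0.047]
0.02 [-0.039 -0.012  0.095]
t 11.8 tilt 0.254 wrist n 6057 x05/50/98 [0.128  0.1618 0.1917]
```

View pics/q_wrist.png

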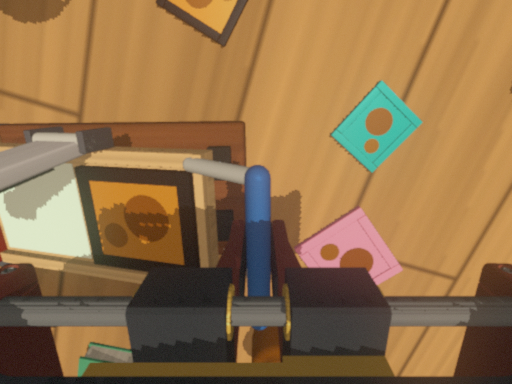

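```bash
python3 -m handwheel '[{"linear":[-0.02,-0.006,0.047],"angular":[0,0,0],"fingers":1},{"linear":[0,0,0],"angular":[0,0,0],"fingers":1}]' >/dev/null; python3 ps.py wrist | tail -1
python3 -m handwheel '[{"linear":[-0.02,-0.006,0.047],"angular":[0,0,0],"fingers":1},{"linear":[0,0,0],"angular":[0,0,0],"fingers":1}]'>/dev/null
python3 ps.py wrist
```

```text
t 12.05 tilt 0.264 wrist n 5973 x05/50/98 [0.1284 0.1619 0.1918]
g [0.5832 0.0679 0.1338] r 0.2586 lat 0.003 F [-0.1 -0.7 -5.5] w 0.0136 app [ 0.003  0.001 -1.   ]
0.01 [-0.02  -0.006  0.047]
0.02 [-0.04  -0.012  0.094]
t 12.3 tilt 0.273 wrist n 5829 x05/50/98 [0.1288 0.1624 0.1917]
```

```bash
python3 -m handwheel '[{"linear":[-0.021,-0.006,0.047],"angular":[0,0,0],"fingers":1},{"linear":[0,0,0],"angular":[0,0,0],"fingers":1}]' >/dev/null; python3 ps.py wrist | tail -1
python3 -m handwheel '[{"linear":[-0.021,-0.006,0.047],"angular":[0,0,0],"fingers":1},{"linear":[0,0,0],"angular":[0,0,0],"fingers":1}]'>/dev/null
python3 ps.py wrist
```

```text
t 12.55 tilt 0.283 wrist n 5730 x05/50/98 [0.1289 0.1623 0.1917]
g [0.5813 0.0672 0.1385] r 0.2586 lat 0.0029 F [-0.4  0.3 -6.1] w 0.0134 app [ 0.003  0.001 -1.   ]
0.01 [-0.021 -0.006  0.047]
0.02 [-0.042 -0.013  0.093]
t 12.8 tilt 0.293 wrist n 5613 x05/50/98 [0.1295 0.1627 0.1917]
```

```bash
python3 -m handwheel '[{"linear":[-0.021,-0.006,0.047],"angular":[0,0,0],"fingers":1},{"linear":[0,0,0],"angular":[0,0,0],"fingers":1}]' >/dev/null; python3 ps.py wrist
```

```text
g [0.5802 0.0669 0.141 ] r 0.2587 lat 0.0029 F [ 0.5 -0.1 -4.6] w 0.0136 app [ 0.003  0.001 -1.   ]
0.01 [-0.021 -0.007  0.046]
0.02 [-0.043 -0.013  0.093]
t 13.05 tilt 0.303 wrist n 5499 x05/50/98 [0.1297 0.163  0.1918]
```

```bash
python3 -m handwheel '[{"linear":[0,0,0],"angular":[0,0,0],"fingers":1}]' >/dev/null; python3 ps.py wrist
```

```text
g [0.5803 0.0669 0.1409] r 0.2587 lat 0.0029 F [ 0.2  1.2 -5.7] w 0.0134 app [ 0.003  0.001 -1.   ]
0.01 [-0.021 -0.007  0.046]
0.02 [-0.043 -0.013  0.093]
t 13.2 tilt 0.303 wrist n 5522 x05/50/98 [0.1295 0.1629 0.1917]
```

```bash
python3 -m handwheel '[{"linear":[-0.022,-0.007,0.046],"angular":[0,0,0],"fingers":1},{"linear":[0,0,0],"angular":[0,0,0],"fingers":1}]' >/dev/null; python3 ps.py wrist | tail -1
python3 -m handwheel '[{"linear":[-0.022,-0.007,0.046],"angular":[0,0,0],"fingers":1},{"linear":[0,0,0],"angular":[0,0,0],"fingers":1}]'>/dev/null
python3 ps.py wrist
```

```text
t 13.45 tilt 0.313 wrist n 5446 x05/50/98 [0.1296 0.163  0.1917]
g [0.5781 0.0663 0.1457] r 0.2588 lat 0.0029 F [ 1.5 -0.6 -4.9] w 0.0137 app [ 0.004  0.001 -1.   ]
0.01 [-0.022 -0.007  0.046]
0.02 [-0.045 -0.014  0.092]
t 13.7 tilt 0.323 wrist n 5338 x05/50/98 [0.1297 0.1632 0.1918]
```

```bash
python3 -m handwheel '[{"linear":[-0.023,-0.007,0.046],"angular":[0,0,0],"fingers":1},{"linear":[0,0,0],"angular":[0,0,0],"fingers":1}]' >/dev/null; python3 ps.py wrist | tail -1
python3 -m handwheel '[{"linear":[-0.023,-0.007,0.046],"angular":[0,0,0],"fingers":1},{"linear":[0,0,0],"angular":[0,0,0],"fingers":1}]'>/dev/null
python3 ps.py wrist
```

```text
t 13.95 tilt 0.334 wrist n 5256 x05/50/98 [0.1297 0.1633 0.1918]
g [0.5759 0.0655 0.1505] r 0.2589 lat 0.0029 F [ 0.3  0.4 -4.5] w 0.0136 app [ 0.004  0.001 -1.   ]
0.01 [-0.023 -0.007  0.046]
0.02 [-0.047 -0.014  0.091]
t 14.2 tilt 0.344 wrist n 5172 x05/50/98 [0.1297 0.1633 0.1917]
```

```bash
python3 -m handwheel '[{"linear":[-0.024,-0.007,0.046],"angular":[0,0,0],"fingers":1},{"linear":[0,0,0],"angular":[0,0,0],"fingers":1}]' >/dev/null; python3 ps.py wrist | tail -1
python3 -m handwheel '[{"linear":[-0.024,-0.007,0.045],"angular":[0,0,0],"fingers":1},{"linear":[0,0,0],"angular":[0,0,0],"fingers":1}]'>/dev/null
python3 ps.py wrist r_
```

```text
t 14.45 tilt 0.354 wrist n 5091 x05/50/98 [0.1294 0.1634 0.1916]
g [0.5736 0.0648 0.1552] r 0.259 lat 0.0028 F [ 0.3  0.3 -4.4] w 0.0134 app [ 0.004  0.001 -1.   ]
0.01 [-0.024 -0.007  0.045]
0.02 [-0.048 -0.015  0.09 ]
t 14.7 tilt 0.364 wrist n 5009 x05/50/98 [0.1294 0.1635 0.1916]
```

View pics/r_wrist.png

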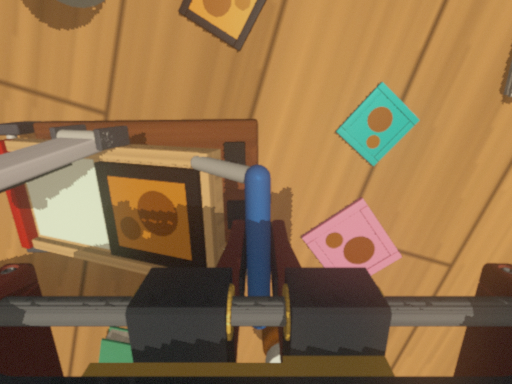

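The plate is still up against the rear end at px (155,212), with no slide. I'll keep stepping.

```bash
python3 -m handwheel '[{"linear":[-0.025,-0.007,0.045],"angular":[0,0,0],"fingers":1},{"linear":[0,0,0],"angular":[0,0,0],"fingers":1}]' >/dev/null; python3 ps.py wrist | tail -1
python3 -m handwheel '[{"linear":[-0.025,-0.007,0.045],"angular":[0,0,0],"fingers":1},{"linear":[0,0,0],"angular":[0,0,0],"fingers":1}]'>/dev/null
python3 ps.py wrist
```

```text
t 14.95 tilt 0.375 wrist n 4889 x05/50/98 [0.1297 0.1638 0.1916]
g [0.5712 0.064  0.1599] r 0.2591 lat 0.0028 F [ 1.3 -0.1 -4.9] w 0.0134 app [ 0.005  0.001 -1.   ]
0.01 [-0.025 -0.008  0.044]
0.02 [-0.05  -0.015  0.089]
t 15.2 tilt 0.385 wrist n 4806 x05/50/98 [0.1299 0.1642 0.1916]
```

```bash
python3 -m handwheel '[{"linear":[-0.025,-0.008,0.044],"angular":[0,0,0],"fingers":1},{"linear":[0,0,0],"angular":[0,0,0],"fingers":1}]' >/dev/null; python3 ps.py wrist | tail -1
python3 -m handwheel '[{"linear":[-0.025,-0.008,0.044],"angular":[0,0,0],"fingers":1},{"linear":[0,0,0],"angular":[0,0,0],"fingers":1}]'>/dev/null
python3 ps.py wrist
```

```text
t 15.45 tilt 0.395 wrist n 4768 x05/50/98 [0.13   0.1639 0.1917]
g [0.5688 0.0633 0.1644] r 0.2593 lat 0.0028 F [ 0.  -0.1 -4.2] w 0.0137 app [ 0.005  0.002 -1.   ]
0.01 [-0.026 -0.008  0.044]
0.02 [-0.052 -0.016  0.088]
t 15.7 tilt 0.405 wrist n 4686 x05/50/98 [0.13   0.164  0.1917]
```

```bash
python3 -m handwheel '[{"linear":[-0.026,-0.008,0.044],"angular":[0,0,0],"fingers":1},{"linear":[0,0,0],"angular":[0,0,0],"fingers":1}]' >/dev/null; python3 ps.py wrist | tail -1
python3 -m handwheel '[{"linear":[-0.026,-0.008,0.044],"angular":[0,0,0],"fingers":1},{"linear":[0,0,0],"angular":[0,0,0],"fingers":1}]'>/dev/null
python3 ps.py wrist
```

```text
t 15.95 tilt 0.415 wrist n 4611 x05/50/98 [0.1301 0.164  0.1915]
g [0.5663 0.0624 0.169 ] r 0.2594 lat 0.0028 F [ 0.4 -1.2 -4.2] w 0.0134 app [ 0.006  0.002 -1.   ]
0.01 [-0.027 -0.008  0.043]
0.02 [-0.054 -0.016  0.086]
t 16.2 tilt 0.425 wrist n 4580 x05/50/98 [0.1301 0.164  0.1913]
```

```bash
python3 -m handwheel '[{"linear":[-0.027,-0.008,0.043],"angular":[0,0,0],"fingers":1},{"linear":[0,0,0],"angular":[0,0,0],"fingers":1}]' >/dev/null; python3 ps.py wrist
```

```text
g [0.565  0.062  0.1712] r 0.2594 lat 0.0028 F [ 0.8  0.2 -4.1] w 0.0137 app [ 0.006  0.002 -1.   ]
0.01 [-0.027 -0.008  0.043]
0.02 [-0.054 -0.017  0.086]
t 16.45 tilt 0.435 wrist n 4526 x05/50/98 [0.1299 0.1638 0.1914]
```

```bash
python3 -m handwheel '[{"linear":[-0.027,-0.008,0.043],"angular":[0,0,0],"fingers":1},{"linear":[0,0,0],"angular":[0,0,0],"fingers":1}]' >/dev/null; python3 ps.py wrist
```

```text
g [0.5636 0.0616 0.1734] r 0.2595 lat 0.0027 F [ 0.7 -0.5 -4.5] w 0.0137 app [ 0.006  0.002 -1.   ]
0.01 [-0.027 -0.008  0.043]
0.02 [-0.055 -0.017  0.085]
t 16.7 tilt 0.445 wrist n 4456 x05/50/98 [0.13   0.1638 0.1913]
```

```bash
python3 -m handwheel '[{"linear":[-0.027,-0.008,0.043],"angular":[0,0,0],"fingers":1},{"linear":[0,0,0],"angular":[0,0,0],"fingers":1}]' >/dev/null; python3 ps.py wrist|tail -1;  python3 -m handwheel '[{"linear":[-0.028,-0.008,0.042],"angular":[0,0,0],"fingers":1},{"linear":[0,0,0],"angular":[0,0,0],"fingers":1}]' >/dev/null; python3 ps.py wrist s_
```

```text
t 16.95 tilt 0.455 wrist n 4424 x05/50/98 [0.1297 0.1636 0.1912]
g [0.561  0.0608 0.1778] r 0.2597 lat 0.0027 F [ 1.5  0.2 -4.5] w 0.0134 app [ 0.006  0.002 -1.   ]
0.01 [-0.028 -0.009  0.042]
0.02 [-0.057 -0.017  0.084]
t 17.2 tilt 0.465 wrist n 4344 x05/50/98 [0.1294 0.1632 0.1907]
```

View pics/s_wrist.png

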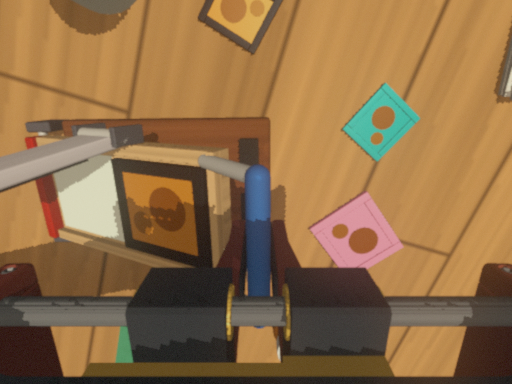

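```bash
python3 -m handwheel '[{"linear":[0,0,0],"angular":[0,0,0],"fingers":1},{"linear":[0,0,0],"angular":[0,0,0],"fingers":1}]' >/dev/null; python3 ps.py wrist
```

```text
g [0.561  0.0608 0.1777] r 0.2596 lat 0.0027 F [ 1.   0.7 -4.2] w 0.0131 app [ 0.006  0.002 -1.   ]
0.01 [-0.028 -0.009  0.042]
0.02 [-0.057 -0.017  0.084]
t 17.45 tilt 0.465 wrist n 4354 x05/50/98 [0.1292 0.163  0.1905]
```

```bash
python3 -m handwheel '[{"linear":[0,0,0],"angular":[0,0,0],"fingers":1},{"linear":[0,0,0],"angular":[0,0,0],"fingers":1},{"linear":[0,0,0],"angular":[0,0,0],"fingers":1},{"linear":[0,0,0],"angular":[0,0,0],"fingers":1}]' >/dev/null; python3 ps.py wrist|tail -1
```

```text
t 17.9 tilt 0.465 wrist n 4318 x05/50/98 [0.1296 0.1633 0.1907]
```

Still at rest. Next, another small step of 0.006 rad.

```bash
python3 -m handwheel '[{"linear":[-0.018,-0.005,0.026],"angular":[0,0,0],"fingers":1},{"linear":[0,0,0],"angular":[0,0,0],"fingers":1}]' >/dev/null; python3 ps.py wrist|tail -1;python3 -m handwheel '[{"linear":[0,0,0],"angular":[0,0,0],"fingers":1}]' >/dev/null; python3 ps.py wrist|tail -1
```

```text
t 18.15 tilt 0.471 wrist n 4300 x05/50/98 [0.1289 0.1627 0.1902]
t 18.3 tilt 0.471 wrist n 4302 x05/50/98 [0.1291 0.1625 0.1901]
```

```bash
python3 -m handwheel '[{"linear":[-0.018,-0.005,0.026],"angular":[0,0,0],"fingers":1},{"linear":[0,0,0],"angular":[0,0,0],"fingers":1}]' >/dev/null; python3 ps.py wrist|tail -1;python3 -m handwheel '[{"linear":[0,0,0],"angular":[0,0,0],"fingers":1}]' >/dev/null; python3 ps.py wrist|tail -1
```

```text
t 18.55 tilt 0.477 wrist n 4272 x05/50/98 [0.1272 0.1615 0.1893]
t 18.7 tilt 0.477 wrist n 4199 x05/50/98 [0.1255 0.1601 0.1875]
```

The plate is sliding, so I hold the angle.

```bash
python3 -m handwheel '[{"linear":[0,0,0],"angular":[0,0,0],"fingers":1},{"linear":[0,0,0],"angular":[0,0,0],"fingers":1}]' >/dev/null; python3 ps.py wrist|tail -1;python3 -m handwheel '[{"linear":[0,0,0],"angular":[0,0,0],"fingers":1},{"linear":[0,0,0],"angular":[0,0,0],"fingers":1}]' >/dev/null; python3 ps.py wrist|tail -1
```

```text
t 18.95 tilt 0.477 wrist n 4069 x05/50/98 [0.1211 0.1557 0.1831]
t 19.2 tilt 0.477 wrist n 3921 x05/50/98 [0.1144 0.1495 0.1768]
```

```bash
for i in 1 2 3; do python3 -m handwheel '[{"linear":[0,0,0],"angular":[0,0,0],"fingers":1},{"linear":[0,0,0],"angular":[0,0,0],"fingers":1}]' >/dev/null; python3 ps.py wrist|tail -1; done
```

```text
t 19.45 tilt 0.477 wrist n 3836 x05/50/98 [0.1057 0.141  0.1689]
t 19.7 tilt 0.477 wrist n 3769 x05/50/98 [0.0947 0.1301 0.1591]
t 19.95 tilt 0.477 wrist n 3622 x05/50/98 [0.0836 0.1178 0.1477]
```

```bash
for i in 1 2 3; do python3 -m handwheel '[{"linear":[0,0,0],"angular":[0,0,0],"fingers":1},{"linear":[0,0,0],"angular":[0,0,0],"fingers":1},{"linear":[0,0,0],"angular":[0,0,0],"fingers":1}]' >/dev/null; python3 ps.py wrist,side u$i|tail -2; done
```

```text
t 20.3 tilt 0.477 wrist n 3292 x05/50/98 [0.0648 0.0989 0.1286]
t 20.35 tilt 0.477 side n 125 x05/50/98 [0.0608 0.114  0.1271]
t 20.7 tilt 0.477 wrist n 2828 x05/50/98 [0.0393 0.0737 0.1032]
t 20.75 tilt 0.477 side n 168 x05/50/98 [0.0336 0.0472 0.1001]
t 21.1 tilt 0.477 wrist n 2560 x05/50/98 [0.0275 0.0627 0.0912]
t 21.15 tilt 0.477 side n 194 x05/50/98 [0.025  0.0392 0.0919]
```

View pics/u3side.png

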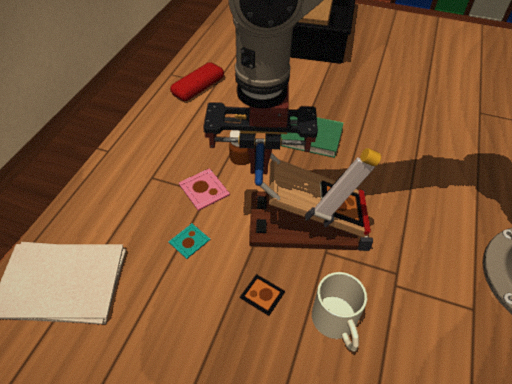

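The plate has moved about 101 mm (0.192 → 0.091) and reached the stop. I'll hold a while and confirm it is at rest.

```bash
for i in 1 2; do python3 -m handwheel '[{"linear":[0,0,0],"angular":[0,0,0],"fingers":1},{"linear":[0,0,0],"angular":[0,0,0],"fingers":1},{"linear":[0,0,0],"angular":[0,0,0],"fingers":1},{"linear":[0,0,0],"angular":[0,0,0],"fingers":1}]' >/dev/null; python3 ps.py wrist v$i; done
```

```text
g [0.5593 0.0603 0.1804] r 0.2597 lat 0.0027 F [ 0.7 -0.8 -3.6] w 0.0141 app [ 0.006  0.002 -1.   ]
0.01 [-0.029 -0.009  0.042]
0.02 [-0.058 -0.018  0.083]
t 21.6 tilt 0.477 wrist n 2563 x05/50/98 [0.0275 0.0628 0.0909]
g [0.5593 0.0603 0.1804] r 0.2597 lat 0.0027 F [ 1.9  0.1 -4.4] w 0.0135 app [ 0.006  0.002 -1.   ]
0.01 [-0.029 -0.009  0.042]
0.02 [-0.058 -0.018  0.083]
t 22.05 tilt 0.477 wrist n 2548 x05/50/98 [0.0275 0.0629 0.0911]
```

View pics/v2wrist.png

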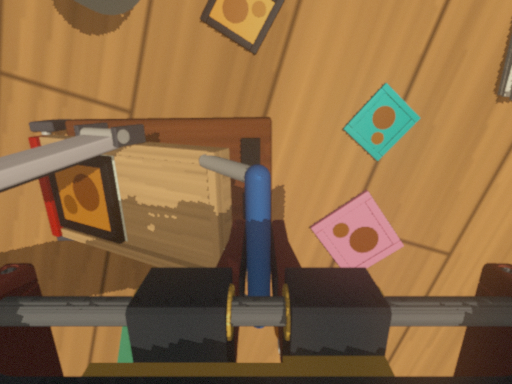

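```bash
python3 -m handwheel '[{"linear":[0.056,0.017,-0.084],"angular":[0,0,0],"fingers":1},{"linear":[0.055,0.017,-0.085],"angular":[0,0,0],"fingers":1},{"linear":[0.053,0.016,-0.086],"angular":[0,0,0],"fingers":1},{"linear":[0.051,0.016,-0.087],"angular":[0,0,0],"fingers":1},{"linear":[0.049,0.015,-0.088],"angular":[0,0,0],"fingers":1}]' >/dev/null; python3 ps.py wrist
python3 -m handwheel '[{"linear":[0.048,0.015,-0.089],"angular":[0,0,0],"fingers":1},{"linear":[0.047,0.014,-0.09],"angular":[0,0,0],"fingers":1},{"linear":[0.045,0.014,-0.091],"angular":[0,0,0],"fingers":1},{"linear":[0.043,0.013,-0.092],"angular":[0,0,0],"fingers":1},{"linear":[0.041,0.013,-0.093],"angular":[0,0,0],"fingers":1}]' >/dev/null; python3 ps.py wrist
```

```text
g [0.5731 0.0647 0.1573] r 0.2596 lat 0.0029 F [ 0.8 -0.  -2.8] w 0.0135 app [ 0.006  0.002 -1.   ]
0.01 [-0.024 -0.007  0.045]
0.02 [-0.049 -0.015  0.089]
t 22.6 tilt 0.372 wrist n 3129 x05/50/98 [0.0277 0.0632 0.0915]
g [0.585  0.0684 0.1317] r 0.2595 lat 0.003 F [ 0.6 -0.5 -3.2] w 0.0135 app [ 0.004  0.002 -1.   ]
0.01 [-0.02  -0.006  0.047]
0.02 [-0.04  -0.012  0.094]
t 23.15 tilt 0.263 wrist n 3603 x05/50/98 [0.0292 0.0657 0.0916]
```

```bash
python3 -m handwheel '[{"linear":[0.039,0.012,-0.094],"angular":[0,0,0],"fingers":1},{"linear":[0.037,0.011,-0.095],"angular":[0,0,0],"fingers":1},{"linear":[0.034,0.011,-0.096],"angular":[0,0,0],"fingers":1},{"linear":[0.032,0.01,-0.097],"angular":[0,0,0],"fingers":1},{"linear":[0.03,0.01,-0.098],"angular":[0,0,0],"fingers":1}]' >/dev/null; python3 ps.py wrist
python3 -m handwheel '[{"linear":[0.028,0.009,-0.098],"angular":[0,0,0],"fingers":1},{"linear":[0.026,0.009,-0.098],"angular":[0,0,0],"fingers":1},{"linear":[0.023,0.008,-0.099],"angular":[0,0,0],"fingers":1},{"linear":[0.02,0.006,-0.1],"angular":[0,0,0],"fingers":1}]' >/dev/null; python3 ps.py wrist
```

```text
g [0.594  0.0713 0.1051] r 0.2592 lat 0.0031 F [-0.4  0.4 -4. ] w 0.0135 app [ 0.003  0.002 -1.   ]
0.01 [-0.014 -0.004  0.049]
0.02 [-0.029 -0.009  0.098]
t 23.7 tilt 0.154 wrist n 2339 x05/50/98 [0.0554 0.0798 0.0926]
g [0.599  0.0728 0.083 ] r 0.2588 lat 0.0031 F [-0.9 -1.  -3.1] w 0.0135 app [ 0.002  0.001 -1.   ]
0.01 [-0.01  -0.003  0.05 ]
0.02 [-0.021 -0.006  0.101]
t 24.15 tilt 0.066 wrist n 1457 x05/50/98 [0.0734 0.0859 0.0932]
```

```bash
python3 -m handwheel '[{"linear":[0.018,0.006,-0.09],"angular":[0,0,0],"fingers":1},{"linear":[0.015,0.005,-0.09],"angular":[0,0,0],"fingers":1},{"linear":[0.012,0.004,-0.06],"angular":[0,0,0],"fingers":1},{"linear":[0.005,0,-0.04],"angular":[0,0,0],"fingers":1},{"linear":[0,0,0],"angular":[0,0,0],"fingers":1}]'; python3 ps.py wrist
```

```text
clock: 24.7
position: [0.6006, 0.0734, 0.1322]
eef_rot: [-3.141, 0.001, 1.867]
contact_force: [-1.3, -1.0, -4.2]
width: 0.0138
g [0.6006 0.0733 0.0709] r 0.2583 lat 0.003 F [-1.3 -1.  -4.2] w 0.0138 app [-0.    -0.001 -1.   ]
0.01 [-0.008 -0.002  0.051]
0.02 [-0.017 -0.005  0.102]
t 24.7 tilt 0.019 wrist n 777 x05/50/98 [0.0813 0.0887 0.0934]
```

```bash
python3 -m handwheel '[{"linear":[0.005,0,-0.04],"angular":[0,0,0],"fingers":1},{"linear":[0.002,0,-0.04],"angular":[0,0,0],"fingers":1},{"linear":[0,0,-0.02],"angular":[0,0,0],"fingers":1},{"linear":[0,0,0],"angular":[0,0,0],"fingers":1}]'; python3 ps.py wrist,side w_
```

```text
clock: 25.15
position: [0.6007, 0.0734, 0.1316]
eef_rot: [-3.14, 0.004, 1.867]
contact_force: [-1.0, -0.7, -2.7]
width: 0.0134
g [0.6006 0.0732 0.0703] r 0.2582 lat 0.0029 F [-1.  -0.7 -2.7] w 0.0134 app [-0.001 -0.004 -1.   ]
0.01 [-0.008 -0.002  0.051]
0.02 [-0.016 -0.005  0.102]
t 25.15 tilt 0.016 wrist n 736 x05/50/98 [0.0817 0.0889 0.0934]
t 25.2 tilt 0.016 side n 740 x05/50/98 [0.0255 0.0535 0.0887]
```

View pics/w_side.png

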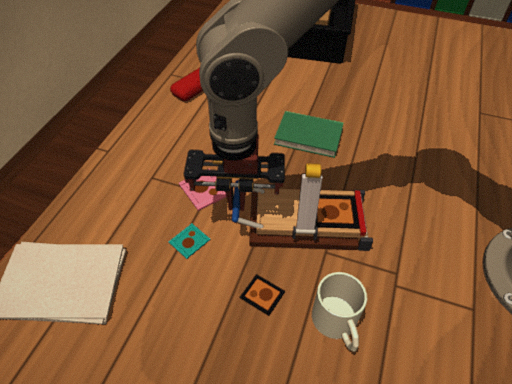

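```bash
python3 -m handwheel '[{"linear":[0,0,-0.06],"angular":[0,0,0],"fingers":1},{"linear":[0,0,-0.06],"angular":[0,0,0],"fingers":1}]'; python3 -m handwheel '[{"linear":[0,0,0],"angular":[0,0,0],"fingers":1},{"linear":[0,0,0],"angular":[0,0,0],"fingers":1}]'; python3 ps.py wrist x_
```

```text
clock: 25.45
position: [0.6009, 0.0734, 0.1286]
eef_rot: [-3.139, 0.005, 1.866]
contact_force: [-10.3, -3.3, 21.4]
width: 0.0137
clock: 25.65
position: [0.6008, 0.0733, 0.1287]
eef_rot: [-3.139, 0.005, 1.866]
contact_force: [-2.3, -0.2, -0.4]
width: 0.0134
g [0.6008 0.073  0.0674] r 0.2578 lat 0.0027 F [-2.3 -0.2 -0.4] w 0.0134 app [-0.001 -0.006 -1.   ]
0.01 [-0.007 -0.002  0.051]
0.02 [-0.015 -0.005  0.102]
t 25.65 tilt 0.005 wrist n 483 x05/50/98 [0.0837 0.0894 0.0932]
```

View pics/x_wrist.png

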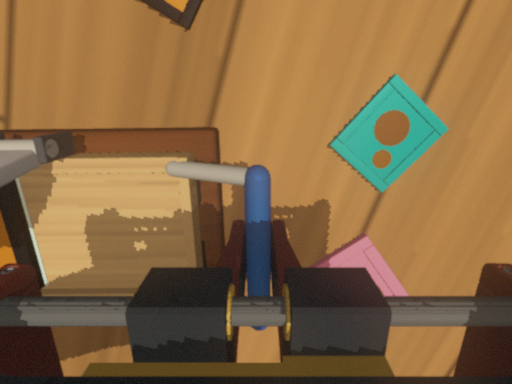

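Flat: the force rose on contact and the load has left the gripper, with the tilt reading back at 0.005. I'll release and rise.

```bash
python3 -m handwheel '[{"linear":[0,0,0],"angular":[0,0,0],"fingers":0.4},{"linear":[0,0,0],"angular":[0,0,0],"fingers":0.1},{"linear":[0,0,0],"angular":[0,0,0],"fingers":0.1}]'; python3 -m handwheel '[{"linear":[0.02,0,0.3],"angular":[0,0,0],"fingers":0.1},{"linear":[0.02,0,0.8],"angular":[0,0,0],"fingers":0},{"linear":[0.1,-0.1,1],"angular":[0,0,0],"fingers":0},{"linear":[0.2,-0.2,1],"angular":[0,0,0],"fingers":0}]'; python3 -m handwheel '[{"linear":[0.4,-0.6,0.4],"angular":[0,0,0],"fingers":0},{"linear":[0.4,-0.8,0.2],"angular":[0,0,0],"fingers":0},{"linear":[0.4,-0.8,0],"angular":[0,0,0],"fingers":0},{"linear":[0.2,-0.8,0],"angular":[0,0,0],"fingers":0},{"linear":[0,0,0],"angular":[0,0,0],"fingers":0}]'
python3 - <<'E'
from h import *
for c in ["scene","side","wrist"]:
    p,d=camera(c); cv2.imwrite(f"pics/z_{c}.png",p)
    pin(["tray_handle","plate_home","plate_center","bar_grip","bar_hinge"]+(["mug","book","jar"] if c!='wrist' else []),c)
E
```

```text
clock: 26.0
position: [0.6029, 0.0743, 0.129]
eef_rot: [3.139, 0.004, 1.866]
contact_force: [-0.3, 0.2, 1.6]
width: 0.0341
clock: 26.4
position: [0.6155, 0.0611, 0.2826]
eef_rot: [-3.132, 0.0, 1.87]
contact_force: [1.5, 0.1, -0.4]
width: 0.0436
clock: 26.9
position: [0.6918, -0.0927, 0.3331]
eef_rot: [3.125, 0.006, 1.874]
contact_force: [-0.5, -0.2, -0.9]
width: 0.0436
scene tray_handle [(0.88, [0.605, 0.07, 0.067])]
scene plate_home [(0.87, [0.41, 0.01, 0.039])]
scene plate_center [(0.84, [0.704, 0.015, 0.002]), (0.59, [0.414, 0.011, 0.042]), (0.58, [0.498, 0.216, 0.008])]
scene bar_grip [(0.62, [0.465, 0.065, 0.203])]
scene bar_hinge [(0.62, [0.453, 0.085, 0.058])]
scene mug [(0.75, [0.364, 0.211, -0.001]), (0.2, [0.457, 0.086, 0.053])]
scene book [(0.95, [0.526, -0.224, -0.002])]
scene jar [(0.8, [0.66, -0.101, 0.0])]
side tray_handle [(0.78, [0.602, 0.074, 0.071])]
side plate_home [(0.25, [0.601, 0.072, 0.07])]
side plate_center [(0.96, [0.676, 0.154, -0.003]), (0.85, [0.701, 0.018, 0.002]), (0.8, [0.415, 0.01, 0.042])]
side bar_grip [(0.55, [0.464, 0.067, 0.197])]
side bar_hinge [(0.77, [0.458, 0.088, 0.06])]
side mug [(0.77, [0.365, 0.21, -0.002])]
side book [(0.82, [0.53, -0.227, 0.0])]
side jar [(0.86, [0.662, -0.099, 0.002])]
wrist tray_handle [(0.56, [0.603, 0.073, 0.065])]
wrist plate_home [(0.5, [0.604, 0.079, 0.063])]
wrist plate_center [(0.76, [0.418, 0.007, 0.042]), (0.65, [0.705, 0.02, 0.004])]
wrist bar_grip []
wrist bar_hinge []
```

View pics/z_side.png

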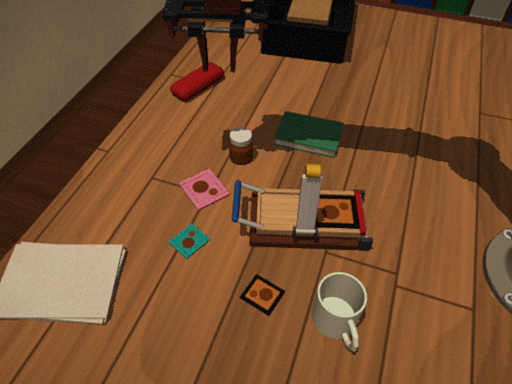

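View pics/z_scene.png

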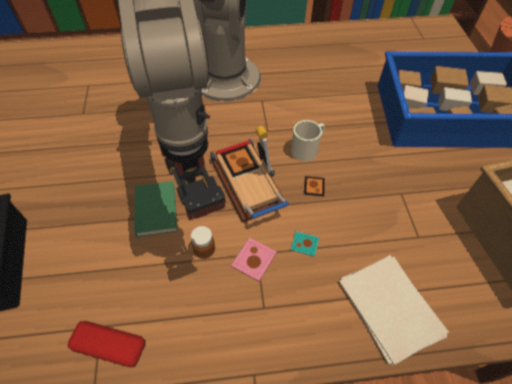

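The tray is flat, with its handle at (0.603, 0.073, ~0.067). The bar is upright, and the plate is against the red stop, at px (338,212) in the side view. The bystanders are where they started and the gripper is clear, so I'm handing in.

```bash
python3 -m handwheel '[{"linear":[0,0,0],"angular":[0,0,0],"fingers":0},{"linear":[0,0,0],"angular":[0,0,0],"fingers":0}]'; python3 -c "
from cell import *
print(job_done())"
```

```text
clock: 28.3
position: [0.6908, -0.0842, 0.3318]
eef_rot: [3.126, 0.002, 1.884]
contact_force: [0.1, -0.7, 0.2]
width: 0.0438
the job is handed in; nothing more can be done
None
```

I did the whole task and handed it in at about 28 s of the 72 s allowed; the hand-in gives no verdict.

- **Bar:** I swung it up by the yellow grip to about 1.4 rad, and it stayed there.
- **Slide:** I raised the tray by the blue handle in 0.006–0.01 rad steps. The plate began to slide at a tilt of about 0.477 rad, and I held that angle while it glided down. From the pictures it moved at about 0.06 m/s at most. It covered about 101 mm and came to rest at the red stop.
- **Lowering:** I brought the tray down at about 0.2 rad/s. Near the bottom the gripper stuck at about 0.016 rad. Pressing down a little more seated the tray, with a brief contact force of about 21 N. I then let go and moved clear.

**Last checks:**
- **Tray:** the tilt read 0.005 rad just before release.
- **Plate:** the networks put its centre at (0.415, 0.010), within about 5 mm of plate_home. The home point was found clearly only in the scene camera; the side and wrist cameras placed it wrongly at the handle with low scores (0.25 and 0.50).
- **Bar:** still up.
- **Mug, book and jar:** within about 6 mm of their starting readings, which is close to measurement error.

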